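Strip a pellet die onto its cleaning set

ROBOT

A 6-joint arm with a two-finger parallel gripper is mounted at the origin on a cart in front of the work surface, level with it; the furniture and walls round the work are solid. World frame = base frame: x ahead of the robot, y to its left, z up, the work surface at z = 0. Lengths are in mm, angles in degrees, forces in N, time in s.
With the tool pointing down it reaches from about 375 to 975 mm from the base axis. Payload 3.8 kg.
Tool frame: the origin (TCP) lies between the finger pads; the fingertips stand 25 mm ahead of it and the grasp point (between the pads) lies 6 mm ahead of it (bot.tip_reach is the z of the fingertips in the tool frame, in mm); z points along the fingers, x is the direction in which the jaws open and shut, and the axes are right-handed (so a half turn about z gives the same grasp; the last joint's range is limited). The gripper opens to 88 mm and grips with 3 to 60 N. Pads are 18 mm wide; open, the fingers measure 123 mm over their backs; the gripper's body (75 mm by 187 mm) begins 45 mm behind the grasp point.
Start: joints at [67.271, 15.12, 91.902, -0, 72.978, -2.114], TCP at [237.656, 631.774, 263.706] pointing down, gripper open.
Joint ranges: [-150.88, 150.88], [-54.13, 125.18], [17.81, 147.31], [-75.09, 255.09], [0, 152.58], [-146.25, 146.25]. Speed limits (degrees/s): [147.25, 147.25, 180, 180, 180, 180].

INTERFACE

Orientations are given as a 3x3 rotation matrix whose columns are the frame's x, y, z axes.
In Python, from plant import bot, get_image, calibration gives the robot as it stands. The module is installed in compiled form; this text tells all that it offers.
- The arm moves only by the shell command python3 -m handwheel 'ROWS'. ROWS is JSON, a list of rows, each an object with "delta_rot": the turn, a rotation vector about the tool's x, y, z in rad, a list of three; "offset": the shift along the tool's x, y, z in m, a list of three; "hand": the closure in counts, from 0 (fully open) to 255 (shut). In form: [{"delta_rot": [ax, ay, az], "offset": [x, y, z], "hand": hand}, ...]. A call has 1 to 10 rows; each row shifts and turns the commanded pose from where the row before left it, along the tool's axes as they then stand; what a row does not reach is not made up. A row lasts 1/10 s, in which the tool goes at most 50 mm and 8.59 degrees, less where a joint would pass 70% of its speed; a pose out of reach is approached as far as the arm can. A call with a gripper value outside its range is refused whole. The fingers move at their own pace and stop on an object; the grip force is fixed at half the most. Time passes only in rows, so rows that do not move let the fingers close. It gives the time, the measured TCP pose, the force and the opening at its end, in the units of the state.
- bot.observe(): the state, without advancing time (a new reading comes with each control period).
- get_image(name): name is "scene" or "side" or "wrist"; returns the picture (420x560x3 uint8, blue, green, red); there is no depth.
- calibration(name): a dict with "fx", "fy", "cx", "cy" (pixels), "R" (3x3) and "t" (3): a world point X has camera coordinates R X + t; the wrist camera has in their place "hand_eye" (4x4, takes a point from camera to tool coordinates, whose origin is the TCP and whose axes are the tool frame's). Camera axes: x right, y down, z forward; pixel columns grow to the right and rows downward; lengths in mm; the calibration is good to about 2 mm. A picture is of the moment at which its call begins: read the wrist's pose just before it. calibration takes no time and is no camera call.
- bot.job_done(): hands the job in, once; it reports no verdict.
The state is a dict: "clock": time; "joint_pos": joint angles; "dq": joint speeds; "joint_torque": joint torques, N m; "ee_pos": TCP position; "tool_rot": TCP orientation; "wrist_force": force on the tool from outside, world axes, zero at the start; "moment": the same for the moment, N m; "width": finger opening in mm.
Only numpy, scipy, OpenCV 4.12 (cv2) and the standard library are available. Lean on these libraries where they do the work, as an engineer would, in place of code of your own. Each camera call takes 0.05 s, during which the arm holds its last target. There are 200 camera calls.

TASK

The pellet die is finished with for the day: take it apart from the top down, one part at a time, and set each part upright on its own place in the blue cleaning set. Put the brass pressure pad in the small dish, hang the plunger by its head in the hole of the hanger so that its polished foot touches nothing, slip the die body over the drying post until it stands on the ribs, and lay the base flat in the large dish. Let nothing fall over, and leave the wash bottle and the red-capped vial undisturbed.

Things in the scene. Friction and masses are not known exactly. Their poses are not given: they have to be found in the camera images.
- pad: Pressure pad: solid brass button, 24 mm diameter, 22 mm high, loose, 0.09 kg; topmost part of the stacked die. It stands in a round seat 28 mm wide and 3 mm deep in the top of the plunger's head. Origin: centre of its underside, z up.
- plunger: Plunger, loose, about 0.2 kg: bright steel shaft 20 mm diameter, 52 mm long, under a dark steel head 38 mm diameter, 18 mm high. Origin: centre of the shaft's foot, z up; head from 52 to 70 mm above it. At the start the foot stands on the base's spigot inside the body's bore, the head's underside 10 mm above the body's top. It slides freely; 42 mm of lift free it from the body.
- die_body: Die sleeve (the die body), bright steel tube, 52 mm outside diameter, 48 mm high, with a plain bore of 23 mm right through, loose, about 0.4 kg. Origin: centre of its underside, z up. At the start it stands on the base, with the base's spigot in its bore.
- die_base: Base of the die: dark steel disc 66 mm diameter, 24 mm high, with a spigot 20 mm diameter, 6 mm high on top; loose, about 0.45 kg; carries the stack (119 mm high). Origin: centre of its underside, z up. A brass vacuum nipple, 9 mm thick, sticks out along the base's own +x, 15.5 mm above the underside, reaching 52 mm from the axis: grip the disc across its y axis.
- small_dish: Small round blue dish with a black rubber lining, fixed to the bench: 52 mm outside diameter, 44 mm inside, rim 9 mm high, lined floor 5 mm above the bench. Place for the pressure pad. Origin: centre of its underside, z up.
- hanger: Hanger: blue bridge-shaped stand 74 x 74 mm, 64 mm high, fixed to the bench; its top plate, 10 mm thick, has one 30 mm hole, bevelled 3 mm at the mouth, in the middle. Side walls at its y = +/-33 mm, foot plate 6 mm thick, open between. A plunger hung in it by its head has its foot 12 mm above the bench. Origin: centre of its underside, under the hole, z up.
- post: Drying post: round blue plate 84 mm diameter, 8 mm high, fixed to the bench, with three white radial ribs (tops 11 mm above the bench) and in the middle an upright white post of 11 mm diameter with a tapered end, tip 50 mm above the bench. The die body stands on the ribs with the post in its bore. Origin: centre of the plate's underside, under the post, z up.
- big_dish: Large round blue dish with a black rubber lining, fixed to the bench: 94 mm outside diameter, 86 mm inside, rim 9 mm high, lined floor 5 mm above the bench. Place for the base; the nipple passes above the rim. Origin: centre of its underside, z up.
- wash_bottle: Bystander: white squeeze wash bottle with a red cap and bent spout, 72 mm round, 241 mm high, standing behind the work on the left. Origin: centre of its underside.
- vial: Bystander: small glass vial with a red cap and pink content, 21 mm diameter, 54 mm high, standing to the right of the work. Origin: centre of its underside.
Things that resemble listed ones, but are neither listed nor needed, are in the scene too. What is shaped like the plunger but orange is not meant. Leave any orange or pink look-alike of the small_dish alone.

How it is judged (in metres and radians):
On the way, in this order (a step that is already met when the one before it is completed fails the run):
1. the pressure pad stands in the small dish (horizontal distance between pad and small_dish below 0.012 m and z of pad in the frame of small_dish between 0.003 and 0.008 m and angle between pad's own z axis and vertical below 0.12 rad and linear speed of pad below 0.03 m/s), for 0.2 s.
2. the plunger hangs by its head in the hanger (horizontal distance between plunger and hanger below 0.01 m and z of plunger in the frame of hanger between 0.008 and 0.016 m and angle between plunger's own z axis and vertical below 0.12 rad and linear speed of plunger below 0.03 m/s), for 0.2 s.
3. the die body stands on the ribs over the post (horizontal distance between die_body and post below 0.01 m and z of die_body in the frame of post between 0.009 and 0.014 m and angle between die_body's own z axis and vertical below 0.12 rad and linear speed of die_body below 0.03 m/s), for 0.2 s.
4. the base lies flat in the large dish (horizontal distance between die_base and big_dish below 0.012 m and z of die_base in the frame of big_dish between 0.003 and 0.008 m and angle between die_base's own z axis and vertical below 0.12 rad and linear speed of die_base below 0.03 m/s), for 0.2 s.
At the end, for the whole second after the job is handed in: All four parts released, at rest, within 7 degrees of upright: pad and base on the floors of their dishes (12 mm of centre), plunger hung by its head (foot 8-16 mm over the bench, 10 mm of centre), body on the post's ribs (10 mm of centre); wash bottle and vial moved less than 20 mm (horizontal distance between pad and small_dish below 0.012 m and z of pad in the frame of small_dish between 0.003 and 0.008 m and angle between each of pad, plunger, die_body, die_base's own z axis and vertical below 0.12 rad and horizontal distance between plunger and hanger below 0.01 m and z of plunger in the frame of hanger between 0.008 and 0.016 m and horizontal distance between die_body and post below 0.01 m and z of die_body in the frame of post between 0.009 and 0.014 m and horizontal distance between die_base and big_dish below 0.012 m and z of die_base in the frame of big_dish between 0.003 and 0.008 m and linear speed of each of pad, plunger, die_body, die_base below 0.02 m/s and distance of each of wash_bottle, vial from where it was at the start of the episode below 0.02 m); the robot touches nothing.
It fails at once if a part of the die is tipped over (angle between any of pad, plunger, die_body, die_base's own z axis and vertical above 0.8 rad).
It fails at once if the wash bottle or the vial is knocked over or pushed away (distance of any of wash_bottle, vial from where it was at the start of the episode above 0.02 m or angle between any of wash_bottle, vial's own z axis and vertical above 0.5 rad).
It also fails if it takes over 109 s, if anything falls off the work surface, if the arm or the gripper's body presses on something with over 40 N, if the wrist force passes 120 N, or if a joint passes its speed limit or range.

## Working session

There is one attempt and no reset: what is moved stays moved. The work goes in short steps, Python scripts to look and compute and a shell command to move; the robot and the scene stay as the last step left them, time stands still between calls to the robot, and variables do not carry over. Pictures are saved under pics/ and viewed, about 12 in all and at most 16, crops included, and the job is handed in when it is done.

```bash
mkdir -p pics; python3 - <<'E'
from plant import bot,get_image,calibration
import cv2,numpy as np
np.set_printoptions(precision=4,suppress=True)
s=bot.observe();print(s)
for n in("scene","side","wrist"):
    c=calibration(n);print(n,c)
    cv2.imwrite(f"pics/{n}0.png",get_image(n))
E
```

```text
{'clock': 0.0, 'joint_pos': array([67.2708, 15.1706, 91.9792,  0.0015, 72.977 , -2.1138]), 'dq': array([ 0.0704, -0.1233,  0.0656,  0.0828,  0.0537,  0.0097]), 'joint_torque': array([  0.0014, -50.212 , -35.6872,   0.0729,   0.0293,  -0.0002]), 'ee_pos': array([237.4061, 631.1912, 262.3901]), 'tool_rot': array([[ 0.3521,  0.936 , -0.0009],
       [ 0.936 , -0.3521, -0.002 ],
       [-0.0022, -0.0001, -1.    ]]), 'wrist_force': array([ 0.0745,  0.1732, -0.3993]), 'moment': array([-0.0522, -0.0267, -0.002 ]), 'width': 87.7271654241028}
scene {'fx': 390.94204905189497, 'fy': 390.94204905189497, 'cx': 284.4777329809223, 'cy': 216.83899146618066, 'R': array([[ 0.8134, -0.5817,  0.0018],
       [-0.4369, -0.6129, -0.6584],
       [ 0.3841,  0.5348, -0.7526]]), 't': array([-409.3255,  340.3686,  677.3928])}
side {'fx': 401.38092522465985, 'fy': 401.38092522465985, 'cx': 273.44939314231704, 'cy': 203.60607138358276, 'R': array([[-0.9983,  0.0578, -0.0077],
       [ 0.0425,  0.6309, -0.7747],
       [-0.0399, -0.7737, -0.6323]]), 't': array([ 549.6635,   15.3379, 1160.7844])}
wrist {'fx': 331.4702701765747, 'fy': 331.4702701765747, 'cx': 280.06640623635303, 'cy': 205.2514446682887, 'hand_eye': array([[   1.    ,   -0.0002,    0.0001,   -1.0887],
       [   0.0001,    0.9661,    0.2582,  -66.4422],
       [  -0.0002,   -0.2582,    0.9661, -120.5949],
       [   0.    ,    0.    ,    0.    ,    1.    ]])}
```

View pics/scene0.png

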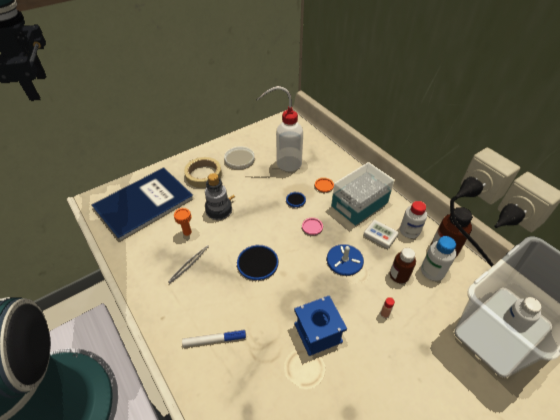

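View pics/side0.png

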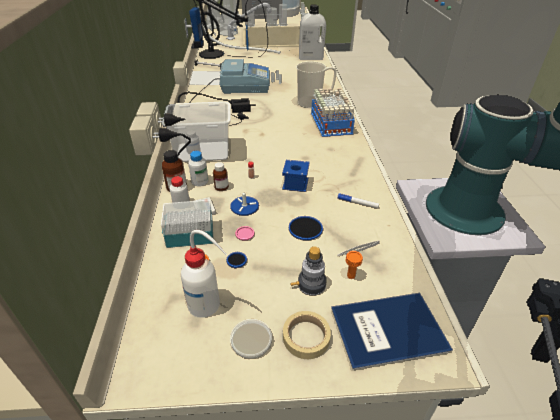

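The scene view shows:
- die stack (217,195); its look-alike, the orange plunger, is at (183,222)
- blue small dish (296,200); look-alikes are the orange one (325,185) and the pink one (312,227)
- big dish (258,262), post (345,260), hanger (320,325), vial (387,308), bottle (290,140)

I choose the steel/brass stack and the blue dish, and will check both in crops.

```bash
python3 - <<'E'
import cv2
a=cv2.imread("pics/scene0.png")[165:365,170:410];cv2.imwrite("pics/c1.png",cv2.resize(a,None,fx=3,fy=3,interpolation=cv2.INTER_CUBIC))
a=cv2.imread("pics/side0.png")[155:305,215:385];cv2.imwrite("pics/c2.png",cv2.resize(a,None,fx=4,fy=4,interpolation=cv2.INTER_CUBIC))
E
```

```text
(no output)
```

View pics/c1.png

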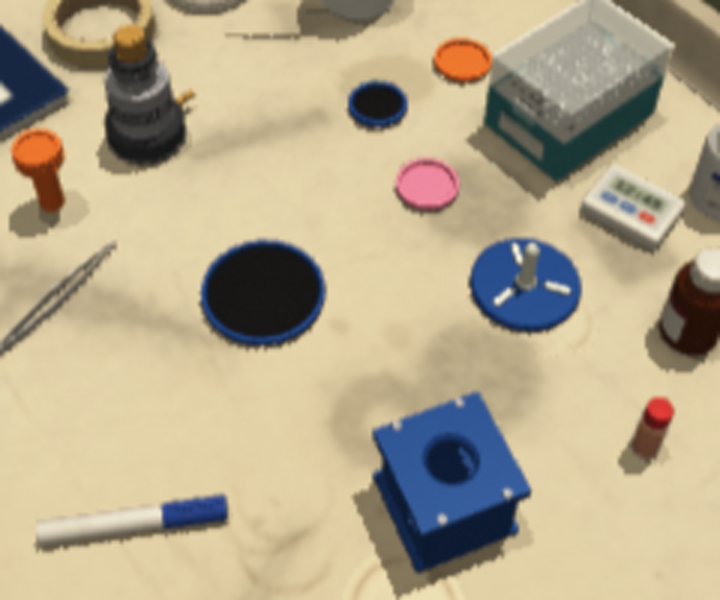

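View pics/c2.png

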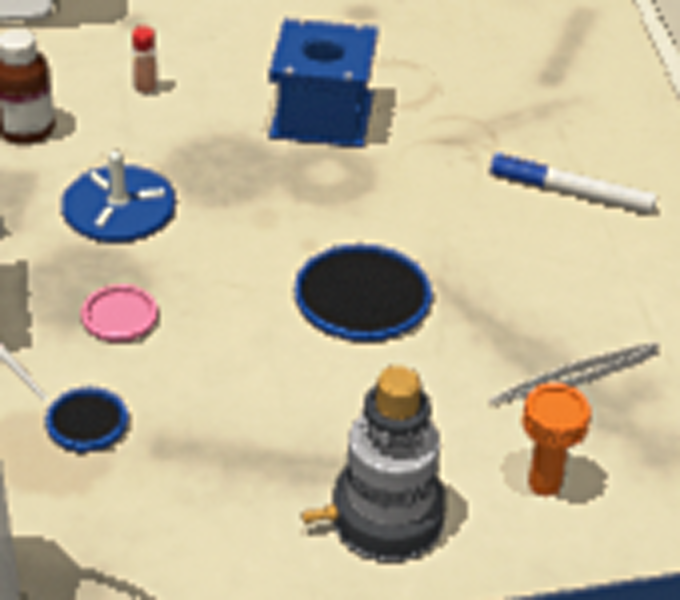

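The crops confirm the stack (brass pad top (131,38) in crop 1), the blue dish (377,104), big dish (264,292), post tip (532,248) and hanger hole (451,460). Crop 2 shows the same parts at (399,379), (88,419), (364,292), (116,155) and (324,50).

```bash
cat > h.py <<'E'
from plant import bot,get_image,calibration
import cv2,numpy as np
np.set_printoptions(precision=4,suppress=True)
def ray(c,u,v,R=None,t=None):
    d=np.array([(u-c['cx'])/c['fx'],(v-c['cy'])/c['fy'],1.])
    if 'hand_eye' in c:
        H=c['hand_eye'];return R@(H[:3,:3]@d),R@H[:3,3]+t
    return c['R'].T@d,-c['R'].T@c['t']
def atz(c,u,v,z,R=None,t=None):
    d,o=ray(c,u,v,R,t);return (o+d*(z-o[2])/d[2])[:2]
def tri(rs):
    A=0;b=0
    for d,o in rs:
        d=d/np.linalg.norm(d);P=np.eye(3)-np.outer(d,d);A=A+P;b=b+P@o
    return np.linalg.solve(A,b)
def wrist(name,crop=None):
    s=bot.observe();cv2.imwrite(name,get_image("wrist"));np.savez(name+".npz",R=s['tool_rot'],t=s['ee_pos']);print(s['ee_pos'],s['clock'])
def goto(x,y,z,yaw=None):
    """offset in tool axes from the current TCP (m); yaw = angle of tool x in world, deg"""
    s=bot.observe();R=s['tool_rot']
    print("off m",R.T@(np.array([x,y,z])-s['ee_pos'])/1000,"yaw now",np.degrees(np.arctan2(R[1,0],R[0,0])),"tcp",s['ee_pos'],"F",s['wrist_force'],"w",s['width'],s['clock'])
E
python3 - <<'E'
from h import *
S=calibration("scene");D=calibration("side")
F={'pad':((131,38),(399,379),119),'sdish':((377,104),(88,419),9),'bdish':((264,292),(364,292),9),'hole':((451,460),(324,50),64),'posttip':((532,248),(116,155),50),'plate':((526,284),(119,203),8),'nip':((190,97),(306,517),15.5),'vial':((648,450),(147,88),0),
'h1':((375,433),(378,27),64),'h2':((480,394),(370,82),64),'h3':((529,492),(270,74),64),'h4':((423,529),(283,21),64)}
for k,(a,b,z) in F.items():
    a=(170+(a[0]-1)/3,165+(a[1]-1)/3);b=(215+(b[0]-1.5)/4,155+(b[1]-1.5)/4)
    print(k,atz(S,*a,z),atz(D,*b,z),tri([ray(S,*a),ray(D,*b)]))
E
```

```text
pad [472.7918 238.375 ] [474.7006 247.9465] [474.2444 243.2546 114.3178]
sdish [649.2057 156.2283] [652.1324 163.5948] [652.1871 159.596    4.5291]
bdish [464.7206  49.3932] [466.3336  58.8113] [465.9417  52.7732   3.6299]
hole [ 472.1445 -156.7913] [ 473.7031 -153.3969] [ 473.1362 -156.1466   62.0236]
posttip [630.4397 -56.1809] [632.365  -51.7218] [632.2807 -54.9183  47.3861]
plate [629.3793 -58.3015] [632.4783 -48.9244] [632.6666 -55.7249   2.3615]
nip [520.4957 250.443 ] [524.1086 255.0719] [522.8281 252.9981  12.4525]
vial [ 610.2851 -206.8091] [ 610.0993 -203.2402] [ 610.6331 -206.2598   -1.8083]
h1 [ 444.79   -114.6259] [ 428.8009 -182.0766] [ 435.3385 -129.1494   98.2174]
h2 [ 516.4863 -131.728 ] [ 444.0284 -109.1349] [ 476.3042 -125.937    70.4928]
h3 [ 497.4563 -200.7529] [ 517.0036 -124.5056] [ 513.6006 -188.0117   20.4419]
h4 [ 430.5668 -181.7276] [ 501.526  -195.6568] [ 468.371  -185.3328   57.5957]
```

View pics/wrist0.png

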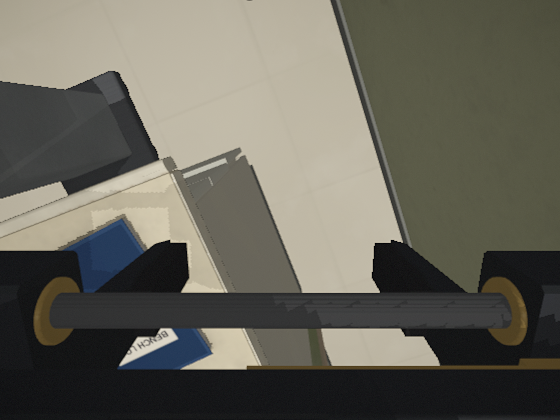

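```bash
python3 - <<'E'
from h import *
S=calibration("scene");D=calibration("side")
for k,c,u,v,z in [('bottle base near S',S,289,168,0),('bottle base S-left',S,276,160,0),('bottle base near D',D,200,313,0),('bottle capD',D,194,256,200),('orange S',S,186,233,0),('orange D',D,351,277,0),('rack S corner',S,355,223,0),('rack S corner R',S,392,198,0),('rack S left',S,334,200,0),('darkvial D',D,220,188,0),('darkvial S',S,400,280,0),('timer S',S,380,242,0),('tape S',S,203,172,10),('bottle2 D',D,197,183,0),('amber D', D,173,188,0)]:
    print(k,atz(c,u,v,z))
goto(440,190,330)
E
```

```text
bottle base near S [712.5147 270.8328]
bottle base S-left [702.2928 320.0197]
bottle base near D [731.9026 311.2041]
bottle capD [717.0971 328.4787]
orange S [373.1771 225.8403]
orange D [376.753  230.6612]
rack S corner [726.1335  12.97  ]
rack S corner R [862.7368  20.5407]
rack S left [734.8143 102.8595]
darkvial D [ 708.41   -148.9178]
darkvial S [ 695.43   -165.9611]
timer S [734.3411 -65.2056]
tape S [504.5691 385.1102]
bottle2 D [ 782.2773 -180.2622]
amber D [ 854.6519 -158.8825]
off m [-0.3418  0.3449 -0.0668] yaw now 69.38381763815383 tcp [237.4628 631.3021 262.6699] F [0.3379 0.3061 0.119 ] w 88.51833785591536 0.15
```

```bash
python3 -m handwheel '[{"delta_rot":[0,0,0],"offset":[-0.028,0.0358,0],"hand":0},{"delta_rot":[0,0,0],"offset":[-0.028,0.0358,0],"hand":0},{"delta_rot":[0,0,0],"offset":[-0.028,0.0358,0],"hand":0},{"delta_rot":[0,0,0],"offset":[-0.028,0.0358,0],"hand":0},{"delta_rot":[0,0,0],"offset":[-0.028,0.0358,0],"hand":0},{"delta_rot":[0,0,0],"offset":[-0.028,0.0358,0],"hand":0},{"delta_rot":[0,0,0],"offset":[-0.028,0.0358,0],"hand":0},{"delta_rot":[0,0,0],"offset":[-0.028,0.0358,0],"hand":0},{"delta_rot":[0,0,0],"offset":[-0.028,0.0358,0],"hand":0},{"delta_rot":[0,0,0],"offset":[-0.028,0.0358,0],"hand":0}]'
python3 -m handwheel '[{"delta_rot":[0,0,-0.14],"offset":[0,0,0],"hand":0},{"delta_rot":[0,0,-0.14],"offset":[0,0,0],"hand":0},{"delta_rot":[0,0,-0.14],"offset":[0,0,0],"hand":0},{"delta_rot":[0,0,-0.14],"offset":[0,0,0],"hand":0},{"delta_rot":[0,0,0],"offset":[0,0,0],"hand":0},{"delta_rot":[0,0,0],"offset":[0,0,0],"hand":0}]'
python3 - <<'E'
from h import *
wrist("pics/w1.png");goto(474,243,262)
E
```

```text
clock: 1.15
ee_pos: [474.6, 241.9, 263.6]
tool_rot: [[0.352, 0.936, -0.0], [0.936, -0.352, 0.0], [0.0, -0.0, -1.0]]
wrist_force: [1.1, 0.1, 0.2]
width: 87.9
clock: 1.75
ee_pos: [474.0, 243.6, 263.5]
tool_rot: [[-0.196, 0.981, -0.0], [0.981, 0.196, -0.0], [-0.0, -0.0, -1.0]]
wrist_force: [0.0, -0.7, -0.0]
width: 88.0
[473.9839 243.5879 263.4548] 1.75
off m [-0.0006 -0.0001  0.0015] yaw now 101.31230605964672 tcp [473.9898 243.6512 263.5171] F [-0.1297  0.4371 -0.0588] w 88.14177867236803 1.8
```

View pics/w1.png

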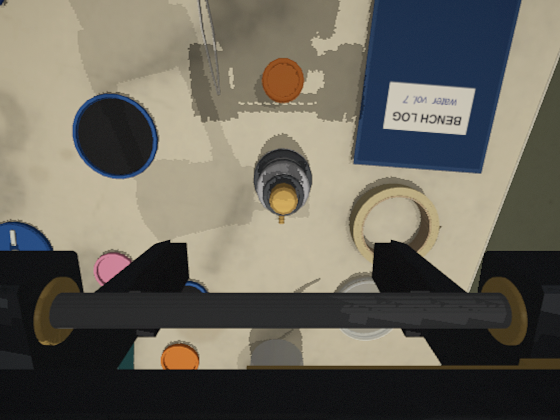

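The wrist view shows the brass pad top at about (284,199), the nipple tip at (281,223), the big dish centre at (115,136), and the orange look-alike standing well clear at (283,80).

```bash
python3 - <<'E'
from h import *
W=calibration("wrist");n=np.load("pics/w1.png.npz");R,t=n['R'],n['t']
for k,u,v,z in [('pad',284,199,119),('nip',281,223,15.5),('bd',115.5,135.5,9),('orange',283,80,70)]:print(k,atz(W,u,v,z,R,t))
a=cv2.imread("pics/w1.png")[130:240,220:350];cv2.imwrite("pics/c3.png",cv2.resize(a,None,fx=5,fy=5,interpolation=cv2.INTER_CUBIC))
E
```

```text
pad [472.0187 245.7665]
nip [525.7795 254.2632]
bd [463.8395  54.6996]
orange [376.9318 226.1582]
```

View pics/c3.png

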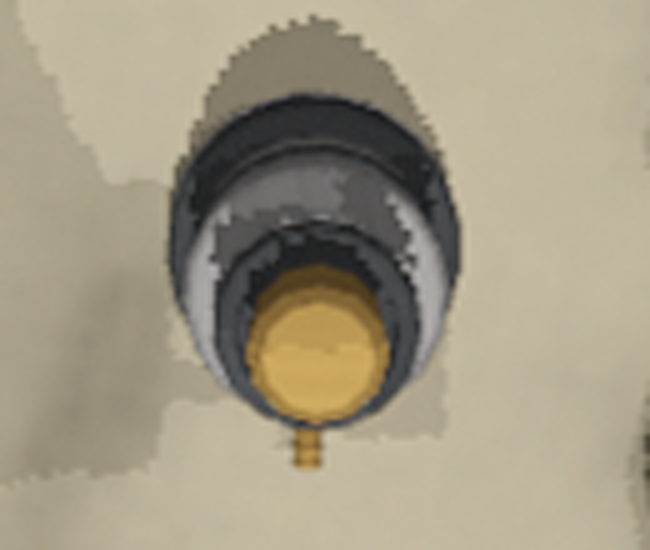

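```bash
python3 -m handwheel '[{"delta_rot":[0,0,0],"offset":[0.0015,0,0.035],"hand":0},{"delta_rot":[0,0,0],"offset":[0,0,0.035],"hand":0},{"delta_rot":[0,0,0],"offset":[0,0,0.035],"hand":0},{"delta_rot":[0,0,0],"offset":[0,0,0.0295],"hand":0},{"delta_rot":[0,0,0],"offset":[0,0,0],"hand":0},{"delta_rot":[0,0,0],"offset":[0,0,0],"hand":255},{"delta_rot":[0,0,0],"offset":[0,0,0],"hand":255},{"delta_rot":[0,0,0],"offset":[0,0,0],"hand":255},{"delta_rot":[0,0,0],"offset":[0,0,0],"hand":255},{"delta_rot":[0,0,0],"offset":[0,0,0],"hand":255}]'
python3 -m handwheel '[{"delta_rot":[0,0,0],"offset":[0,0,0],"hand":255},{"delta_rot":[0,0,0],"offset":[0,0,0],"hand":255},{"delta_rot":[0,0,0],"offset":[0,0,0],"hand":255},{"delta_rot":[0,0,0],"offset":[0,0,0],"hand":255}]'
```

```text
clock: 2.8
ee_pos: [474.5, 245.4, 130.3]
tool_rot: [[-0.199, 0.98, 0.002], [0.98, 0.199, 0.001], [0.0, 0.002, -1.0]]
wrist_force: [0.3, 1.4, -0.1]
width: 50.3
clock: 3.2
ee_pos: [473.8, 245.2, 129.2]
tool_rot: [[-0.199, 0.98, -0.0], [0.98, 0.199, 0.0], [0.0, -0.0, -1.0]]
wrist_force: [0.7, -0.2, 0.6]
width: 22.6
```

```bash
python3 -m handwheel '[{"delta_rot":[0,0,0],"offset":[0,0,-0.02],"hand":255},{"delta_rot":[0,0,0],"offset":[0,0,-0.04],"hand":255},{"delta_rot":[0,0,0],"offset":[0,0,-0.04],"hand":255},{"delta_rot":[0,0,0],"offset":[-0.0237,0.0313,0],"hand":255},{"delta_rot":[0,0,0],"offset":[-0.0237,0.0313,0],"hand":255},{"delta_rot":[0,0,0],"offset":[-0.0237,0.0313,0],"hand":255},{"delta_rot":[0,0,0],"offset":[-0.0237,0.0313,0],"hand":255},{"delta_rot":[0,0,0],"offset":[-0.0237,0.0313,0],"hand":255},{"delta_rot":[0,0,0],"offset":[0,0,0],"hand":255},{"delta_rot":[0,0,0],"offset":[0,0,0],"hand":255}]'
python3 - <<'E'
from h import *
wrist("pics/w2.png");goto(651,160,230)
E
```

```text
clock: 4.2
ee_pos: [650.8, 159.5, 228.1]
tool_rot: [[-0.197, 0.98, -0.002], [0.98, 0.197, -0.0], [0.0, -0.002, -1.0]]
wrist_force: [-0.4, 0.4, -0.8]
width: 22.6
[650.7567 159.5104 228.0762] 4.2
off m [-0.0003  0.0009 -0.0018] yaw now 101.43909970787718 tcp [650.0266 160.0769 228.2231] F [-1.1875  0.3326 -1.091 ] w 22.62537933734448 4.25
```

View pics/w2.png

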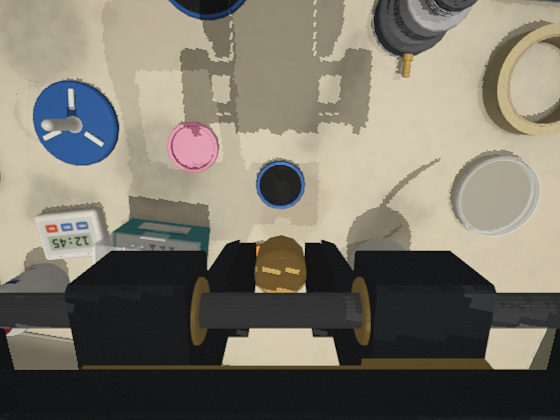

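The pad is held at (281,265), the blue dish rim centre is at (280.5,184.5), and the post plate is at (76,122).

```bash
python3 - <<'E'
from h import *
W=calibration("wrist");n=np.load("pics/w2.png.npz");R,t=n['R'],n['t']
for k,u,v,z in [('dish',280.5,184.5,9),('plate',76,122.5,8),('tip',47,125,50)]:print(k,atz(W,u,v,z,R,t))
goto(651.5,160,31)
E
```

```text
dish [651.7198 159.5107]
plate [630.4474 -52.8841]
tip [632.0736 -53.2347]
off m [-0.0004  0.0019  0.1972] yaw now 101.43909970787718 tcp [650.0266 160.0769 228.2231] F [-1.1875  0.3326 -1.091 ] w 22.62537933734448 4.25
```

```bash
python3 -m handwheel '[{"delta_rot":[0,0,0],"offset":[0,0.001,0.045],"hand":255},{"delta_rot":[0,0,0],"offset":[0,0,0.045],"hand":255},{"delta_rot":[0,0,0],"offset":[0,0,0.045],"hand":255},{"delta_rot":[0,0,0],"offset":[0,0,0.035],"hand":255},{"delta_rot":[0,0,0],"offset":[0,0,0.015],"hand":255},{"delta_rot":[0,0,0],"offset":[0,0,0.0065],"hand":255},{"delta_rot":[0,0,0],"offset":[0,0,0],"hand":255},{"delta_rot":[0,0,0],"offset":[0,0,0],"hand":255}]'; python3 -c "
from h import *
goto(651.5,160,37)"
```

```text
clock: 5.05
ee_pos: [652.9, 161.1, 39.8]
tool_rot: [[-0.2, 0.98, 0.003], [0.98, 0.2, 0.001], [0.0, 0.003, -1.0]]
wrist_force: [-0.6, -1.1, -0.5]
width: 22.5
off m [-0.0008 -0.0017  0.0028] yaw now 101.51011373122492 tcp [652.9492 161.1312  39.8397] F [-0.6173 -1.1156 -0.5237] w 22.463820276688036 5.05
```

```bash
python3 -m handwheel '[{"delta_rot":[0,0,0],"offset":[0,0,0],"hand":255},{"delta_rot":[0,0,0],"offset":[0,0,0],"hand":255}]'
```

```text
clock: 5.25
ee_pos: [652.7, 160.6, 39.1]
tool_rot: [[-0.199, 0.98, 0.002], [0.98, 0.199, 0.001], [0.0, 0.002, -1.0]]
wrist_force: [-0.1, -0.3, -0.8]
width: 22.8
```

```bash
python3 -m handwheel '[{"delta_rot":[0,0,0],"offset":[0,-0.001,0.001],"hand":255},{"delta_rot":[0,0,0],"offset":[0,0,0.001],"hand":255},{"delta_rot":[0,0,0],"offset":[0,0,0],"hand":255},{"delta_rot":[0,0,0],"offset":[0,0,0],"hand":255}]'
```

```text
clock: 5.65
ee_pos: [651.3, 160.3, 37.2]
tool_rot: [[-0.199, 0.98, 0.001], [0.98, 0.199, 0.0], [0.0, 0.001, -1.0]]
wrist_force: [-2.1, 0.4, 5.7]
width: 22.6
```

```bash
python3 -m handwheel '[{"delta_rot":[0,0,0],"offset":[0,0,0],"hand":150},{"delta_rot":[0,0,0],"offset":[0,0,0],"hand":150},{"delta_rot":[0,0,0],"offset":[0,0,0],"hand":150},{"delta_rot":[0,0,0],"offset":[0,0,0],"hand":150},{"delta_rot":[0,0,0],"offset":[0,0,-0.02],"hand":150},{"delta_rot":[0,0,0],"offset":[0,0,-0.03],"hand":150},{"delta_rot":[0,0,0],"offset":[0,0,-0.04],"hand":50},{"delta_rot":[0,0,0],"offset":[0,0,-0.05],"hand":0},{"delta_rot":[0,0,0],"offset":[0,0,-0.05],"hand":0},{"delta_rot":[0,0,0],"offset":[0,0,0],"hand":0}]'
python3 - <<'E'
from h import *
wrist("pics/w3.png");goto(473.5,245,200)
a=cv2.imread("pics/w3.png")[120:290,200:370];cv2.imwrite("pics/c4.png",cv2.resize(a,None,fx=3,fy=3,interpolation=cv2.INTER_CUBIC))
E
```

```text
clock: 6.65
ee_pos: [655.6, 161.1, 235.9]
tool_rot: [[-0.199, 0.98, 0.016], [0.98, 0.199, 0.003], [0.0, 0.016, -1.0]]
wrist_force: [0.2, 0.9, 0.8]
width: 66.3
[655.6399 161.1239 235.8751] 6.65
off m [ 0.1184 -0.1603  0.0301] yaw now 101.4699066699591 tcp [653.829  160.7356 231.7368] F [ 0.0366 -0.7495 -0.0698] w 70.37301143120214 6.7
```

View pics/c4.png

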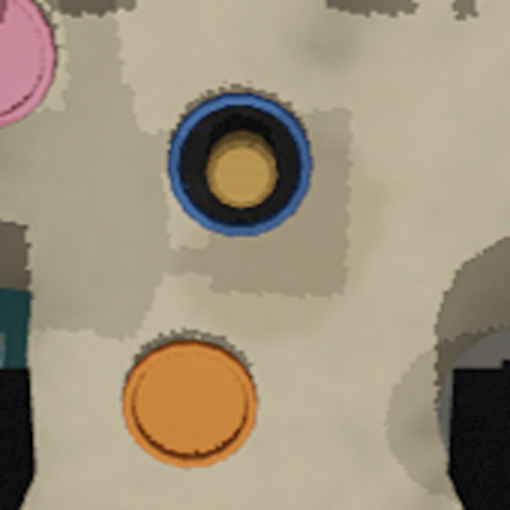

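The pad stands centred in the blue dish (crop (242,172)). Back to the stack for the plunger.

```bash
python3 -m handwheel '[{"delta_rot":[0,0,0],"offset":[0.0237,-0.0315,0],"hand":0},{"delta_rot":[0,0,0],"offset":[0.0237,-0.0315,0],"hand":0},{"delta_rot":[0,0,0],"offset":[0.0237,-0.0315,0],"hand":0},{"delta_rot":[0,0,0],"offset":[0.0237,-0.0315,0],"hand":0},{"delta_rot":[0,0,0],"offset":[0.0237,-0.0315,0],"hand":0},{"delta_rot":[0,0,0],"offset":[0,0,0.03],"hand":0},{"delta_rot":[0,0,0],"offset":[0,0,0.03],"hand":0},{"delta_rot":[0,0,0],"offset":[0,0,0],"hand":0},{"delta_rot":[0,0,0],"offset":[0,0,0],"hand":0},{"delta_rot":[0,0,0],"offset":[0,0,0],"hand":0}]'
python3 - <<'E'
from h import *
wrist("pics/w4.png");goto(473.5,245,110)
a=cv2.imread("pics/w4.png")[130:290,200:370];cv2.imwrite("pics/c5.png",cv2.resize(a,None,fx=3,fy=3,interpolation=cv2.INTER_CUBIC))
E
```

```text
clock: 7.7
ee_pos: [473.7, 245.1, 166.5]
tool_rot: [[-0.198, 0.98, 0.001], [0.98, 0.198, 0.0], [0.0, 0.001, -1.0]]
wrist_force: [0.8, 0.8, -0.2]
width: 87.7
[473.6787 245.067  166.5482] 7.7
off m [-0.0001 -0.0007  0.057 ] yaw now 101.44611724167726 tcp [474.0124 245.2006 167.0147] F [-0.0178  0.5391  0.6211] w 87.7611874500705 7.75
```

View pics/c5.png

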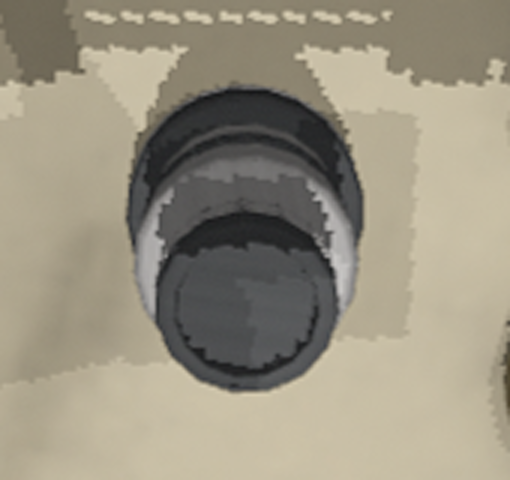

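Head top is centred at (282,232), which puts it within 0.2 mm of the tool axis.

```bash
python3 -m handwheel '[{"delta_rot":[0,0,0],"offset":[0,0,0.02],"hand":0},{"delta_rot":[0,0,0],"offset":[0,0,0.02],"hand":0},{"delta_rot":[0,0,0],"offset":[0,0,0.0165],"hand":0},{"delta_rot":[0,0,0],"offset":[0,0,0],"hand":0},{"delta_rot":[0,0,0],"offset":[0,0,0],"hand":255},{"delta_rot":[0,0,0],"offset":[0,0,0],"hand":255},{"delta_rot":[0,0,0],"offset":[0,0,0],"hand":255},{"delta_rot":[0,0,0],"offset":[0,0,0],"hand":255},{"delta_rot":[0,0,0],"offset":[0,0,0],"hand":255},{"delta_rot":[0,0,0],"offset":[0,0,0],"hand":255}]'
python3 -m handwheel '[{"delta_rot":[0,0,0],"offset":[0,0,0],"hand":255},{"delta_rot":[0,0,0],"offset":[0,0,0],"hand":255},{"delta_rot":[0,0,0],"offset":[0,0,-0.01],"hand":255},{"delta_rot":[0,0,0],"offset":[0,0,-0.01],"hand":255},{"delta_rot":[0,0,0],"offset":[0,0,0],"hand":255},{"delta_rot":[0,0,0],"offset":[0,0,0],"hand":255}]'
```

```text
clock: 8.75
ee_pos: [473.0, 245.0, 109.5]
tool_rot: [[-0.199, 0.98, 0.0], [0.98, 0.199, 0.0], [0.0, 0.0, -1.0]]
wrist_force: [0.6, 0.5, 0.8]
width: 42.1
clock: 9.35
ee_pos: [472.9, 244.9, 129.8]
tool_rot: [[-0.199, 0.98, 0.001], [0.98, 0.199, 0.0], [-0.0, 0.001, -1.0]]
wrist_force: [0.3, 0.1, -0.4]
width: 36.9
```

```bash
python3 -m handwheel '[{"delta_rot":[0,0,0],"offset":[0,0,-0.03],"hand":255},{"delta_rot":[0,0,0],"offset":[0,0,-0.03],"hand":255},{"delta_rot":[0,0,0],"offset":[0,0,-0.03],"hand":255},{"delta_rot":[0,0,0],"offset":[-0.0393,-0.008,0],"hand":255},{"delta_rot":[0,0,0],"offset":[-0.0393,-0.008,0],"hand":255},{"delta_rot":[0,0,0],"offset":[-0.0393,-0.008,0],"hand":255},{"delta_rot":[0,0,0],"offset":[-0.0393,-0.008,0],"hand":255},{"delta_rot":[0,0,0],"offset":[-0.0393,-0.008,0],"hand":255},{"delta_rot":[0,0,0],"offset":[-0.0393,-0.008,0],"hand":255}]'
python3 -m handwheel '[{"delta_rot":[0,0,0],"offset":[-0.0393,-0.008,0],"hand":255},{"delta_rot":[0,0,0],"offset":[-0.0393,-0.008,0],"hand":255},{"delta_rot":[0,0,0],"offset":[-0.0393,-0.008,0],"hand":255},{"delta_rot":[0,0,0],"offset":[-0.0393,-0.008,0],"hand":255},{"delta_rot":[0,0,0],"offset":[0,0,0],"hand":255},{"delta_rot":[0,0,0],"offset":[0,0,0],"hand":255},{"delta_rot":[0,0,0],"offset":[0,0,0],"hand":255}]'
python3 - <<'E'
from h import *
wrist("pics/w5.png");goto(473,-156,220)
a=cv2.imread("pics/w5.png")[90:290,170:390];cv2.imwrite("pics/c6.png",cv2.resize(a,None,fx=3,fy=3,interpolation=cv2.INTER_CUBIC))
E
```

```text
clock: 10.25
ee_pos: [472.1, 2.6, 218.9]
tool_rot: [[-0.199, 0.98, -0.0], [0.98, 0.199, -0.0], [-0.0, -0.0, -1.0]]
wrist_force: [0.5, -0.3, -2.6]
width: 37.2
clock: 10.95
ee_pos: [472.2, -155.4, 218.8]
tool_rot: [[-0.199, 0.98, -0.001], [0.98, 0.199, 0.001], [0.001, -0.001, -1.0]]
wrist_force: [0.1, -0.3, -1.4]
width: 36.5
[ 472.2479 -155.3686  218.7723] 10.95
off m [-0.0011  0.0004 -0.0011] yaw now 101.53101474695106 tcp [ 472.3837 -155.0509  218.8748] F [ 0.3771  0.3336 -1.6557] w 37.398138035094945 11.0
```

View pics/c6.png

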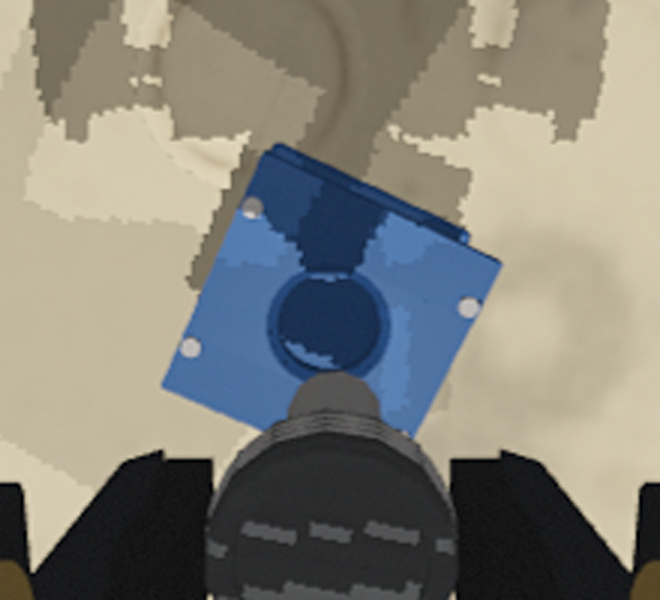

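```bash
python3 - <<'E'
from h import *
W=calibration("wrist");n=np.load("pics/w5.png.npz");R,t=n['R'],n['t']
for k,u,v,z in [('hole',279.4,198.3,64),('screwmid',279.5,198.7,64),('foot',281.2,228.3,138.8)]:
    p=atz(W,u,v,z,R,t);print(k,p, R.T[:2,:2]@(p-t[:2]))
E
```

```text
hole [ 472.8494 -156.3989] [-1.1294  0.3843]
screwmid [ 473.1775 -156.2451] [-1.0441  0.7364]
foot [ 474.0158 -154.8995] [0.1077 1.8259]
```

```bash
python3 -m handwheel '[{"delta_rot":[0,0,0],"offset":[-0.0012,-0.0003,0.03],"hand":255},{"delta_rot":[0,0,0],"offset":[0,0,0.02],"hand":255},{"delta_rot":[0,0,0],"offset":[0,0,0.01],"hand":255},{"delta_rot":[0,0,0],"offset":[0,0,0.01],"hand":255},{"delta_rot":[0,0,0],"offset":[0,0,0.01],"hand":255},{"delta_rot":[0,0,0],"offset":[0,0,0.01],"hand":255},{"delta_rot":[0,0,0],"offset":[0,0,0],"hand":255}]'
python3 -m handwheel '[{"delta_rot":[0,0,0],"offset":[0,0,0.01],"hand":255},{"delta_rot":[0,0,0],"offset":[0,0,0.01],"hand":255},{"delta_rot":[0,0,0],"offset":[0,0,0.01],"hand":255},{"delta_rot":[0,0,0],"offset":[0,0,0],"hand":255},{"delta_rot":[0,0,0],"offset":[0,0,0],"hand":255}]'
```

```text
clock: 11.7
ee_pos: [471.8, -156.9, 127.9]
tool_rot: [[-0.199, 0.98, -0.002], [0.98, 0.199, 0.001], [0.001, -0.002, -1.0]]
wrist_force: [-1.2, 0.6, -2.0]
width: 37.1
clock: 12.2
ee_pos: [472.2, -157.3, 98.7]
tool_rot: [[-0.199, 0.98, -0.001], [0.98, 0.199, 0.0], [0.001, -0.001, -1.0]]
wrist_force: [0.7, 0.0, -1.5]
width: 36.9
```

No contact; the shaft is in the hole. Lowering the last 6 mm.

```bash
python3 -m handwheel '[{"delta_rot":[0,0,0],"offset":[0,0,0.003],"hand":255},{"delta_rot":[0,0,0],"offset":[0,0,0.002],"hand":255},{"delta_rot":[0,0,0],"offset":[0,0,0.001],"hand":255},{"delta_rot":[0,0,0],"offset":[0,0,0.0005],"hand":255},{"delta_rot":[0,0,0],"offset":[0,0,0],"hand":255},{"delta_rot":[0,0,0],"offset":[0,0,0],"hand":255}]'
```

```text
clock: 12.8
ee_pos: [472.7, -157.4, 92.8]
tool_rot: [[-0.199, 0.98, 0.0], [0.98, 0.199, -0.0], [-0.0, 0.0, -1.0]]
wrist_force: [0.5, -0.3, -1.7]
width: 37.0
```

```bash
python3 -m handwheel '[{"delta_rot":[0,0,0],"offset":[0,0,0.001],"hand":255},{"delta_rot":[0,0,0],"offset":[0,0,0],"hand":255},{"delta_rot":[0,0,0],"offset":[0,0,0],"hand":120},{"delta_rot":[0,0,0],"offset":[0,0,0],"hand":100},{"delta_rot":[0,0,0],"offset":[0,0,0],"hand":80},{"delta_rot":[0,0,0],"offset":[0,0,0],"hand":60},{"delta_rot":[0,0,0],"offset":[0,0,0],"hand":0},{"delta_rot":[0,0,0],"offset":[0,0,-0.02],"hand":0},{"delta_rot":[0,0,0],"offset":[0,0,-0.04],"hand":0},{"delta_rot":[0,0,0],"offset":[0,0,-0.04],"hand":0}]'
python3 -m handwheel '[{"delta_rot":[0,0,0],"offset":[0,0,-0.02],"hand":0},{"delta_rot":[0,0,0],"offset":[0,0,0],"hand":0},{"delta_rot":[0,0,0],"offset":[0,0,0],"hand":0}]'
python3 - <<'E'
from h import *
wrist("pics/w6.png");goto(473.5,245,220)
S=get_image("scene");cv2.imwrite("pics/s6.png",S)
a=cv2.resize(cv2.imread("pics/w6.png")[130:290,200:360],None,fx=2.5,fy=2.5);b=cv2.resize(get_image("side")[130:230,240:340],(400,400));cv2.imwrite("pics/c7.png",np.hstack([a,b]))
E
```

```text
clock: 13.8
ee_pos: [471.6, -157.0, 191.8]
tool_rot: [[-0.199, 0.98, -0.003], [0.98, 0.199, 0.001], [0.002, -0.002, -1.0]]
wrist_force: [1.0, 0.3, -0.2]
width: 88.1
clock: 14.1
ee_pos: [472.5, -157.4, 211.6]
tool_rot: [[-0.199, 0.98, 0.001], [0.98, 0.199, -0.0], [-0.0, 0.0, -1.0]]
wrist_force: [0.9, -0.0, 0.3]
width: 87.9
[ 472.531  -157.361   211.5759] 14.1
off m [ 0.3937  0.0816 -0.0093] yaw now 101.46882312496213 tcp [ 471.7574 -157.0366  210.3739] F [0.2898 0.3827 0.4182] w 87.7740438055908 14.15
```

View pics/c7.png

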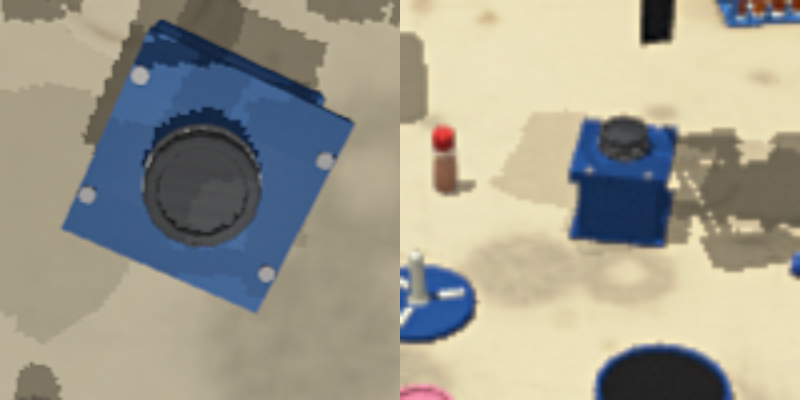

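The plunger hangs level in the hole, with its head on the plate and centred between the screws. Now the die body.

```bash
python3 -m handwheel '[{"delta_rot":[0,0,0],"offset":[0.0394,0.0081,0],"hand":0},{"delta_rot":[0,0,0],"offset":[0.0394,0.0081,0],"hand":0},{"delta_rot":[0,0,0],"offset":[0.0394,0.0081,0],"hand":0},{"delta_rot":[0,0,0],"offset":[0.0394,0.0081,0],"hand":0},{"delta_rot":[0,0,0],"offset":[0.0394,0.0081,0],"hand":0},{"delta_rot":[0,0,0],"offset":[0.0394,0.0081,0],"hand":0},{"delta_rot":[0,0,0],"offset":[0.0394,0.0081,0],"hand":0},{"delta_rot":[0,0,0],"offset":[0.0394,0.0081,0],"hand":0},{"delta_rot":[0,0,0],"offset":[0.0394,0.0081,0],"hand":0},{"delta_rot":[0,0,0],"offset":[0.0394,0.0081,0],"hand":0}]'
python3 -m handwheel '[{"delta_rot":[0,0,0],"offset":[0,0,0.03],"hand":0},{"delta_rot":[0,0,0],"offset":[0,0,0.03],"hand":0},{"delta_rot":[0,0,0],"offset":[0,0,0],"hand":0},{"delta_rot":[0,0,0],"offset":[0,0,0],"hand":0},{"delta_rot":[0,0,0],"offset":[0,0,0],"hand":0}]'
python3 - <<'E'
from h import *
wrist("pics/w7.png");goto(473.5,245,68)
a=cv2.imread("pics/w7.png")[130:290,200:370];cv2.imwrite("pics/c8.png",cv2.resize(a,None,fx=3,fy=3,interpolation=cv2.INTER_CUBIC))
E
```

```text
clock: 15.25
ee_pos: [472.4, 246.1, 209.8]
tool_rot: [[-0.199, 0.98, -0.003], [0.98, 0.199, -0.001], [-0.001, -0.003, -1.0]]
wrist_force: [0.6, 0.4, 0.3]
width: 88.3
clock: 15.75
ee_pos: [474.3, 244.9, 152.6]
tool_rot: [[-0.198, 0.98, 0.001], [0.98, 0.198, 0.0], [0.0, 0.001, -1.0]]
wrist_force: [-0.4, 0.3, 0.7]
width: 88.2
[474.2842 244.9087 152.6141] 15.75
off m [ 0.0002 -0.0013  0.0851] yaw now 101.43646493449681 tcp [474.6348 244.9882 153.1136] F [ 0.6018 -0.6704  0.2385] w 88.31644935406028 15.8
```

View pics/c8.png

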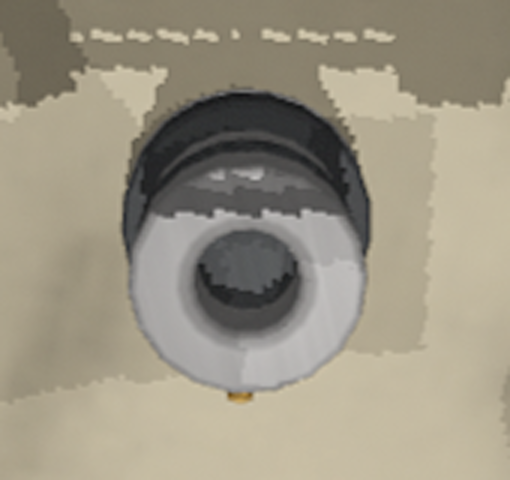

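Bore centre is at (282,222), about 1 mm behind the tool axis. I'll correct that and grip.

```bash
python3 -m handwheel '[{"delta_rot":[0,0,0],"offset":[0,-0.001,0.03],"hand":0},{"delta_rot":[0,0,0],"offset":[0,0,0.03],"hand":0},{"delta_rot":[0,0,0],"offset":[0,0,0.0245],"hand":0},{"delta_rot":[0,0,0],"offset":[0,0,0],"hand":0},{"delta_rot":[0,0,0],"offset":[0,0,0],"hand":255},{"delta_rot":[0,0,0],"offset":[0,0,0],"hand":255},{"delta_rot":[0,0,0],"offset":[0,0,0],"hand":255},{"delta_rot":[0,0,0],"offset":[0,0,0],"hand":255},{"delta_rot":[0,0,0],"offset":[0,0,0],"hand":255},{"delta_rot":[0,0,0],"offset":[0,0,0],"hand":255}]'
python3 -m handwheel '[{"delta_rot":[0,0,0],"offset":[0,0,0],"hand":255},{"delta_rot":[0,0,0],"offset":[0,0,-0.004],"hand":255},{"delta_rot":[0,0,0],"offset":[0,0,-0.006],"hand":255},{"delta_rot":[0,0,0],"offset":[0,0,-0.02],"hand":255},{"delta_rot":[0,0,0],"offset":[0,0,-0.04],"hand":255},{"delta_rot":[0,0,0],"offset":[0,0,-0.04],"hand":255},{"delta_rot":[0,0,0],"offset":[0,0,-0.04],"hand":255},{"delta_rot":[0,0,0],"offset":[0,0,0],"hand":255}]'; python3 -c "
from h import *
goto(631,-54.5,218)"
```

```text
clock: 16.8
ee_pos: [473.0, 245.3, 68.0]
tool_rot: [[-0.199, 0.98, 0.001], [0.98, 0.199, 0.001], [0.001, 0.001, -1.0]]
wrist_force: [-1.1, 1.7, 5.0]
width: 48.1
clock: 17.6
ee_pos: [475.9, 245.8, 223.4]
tool_rot: [[-0.199, 0.98, 0.01], [0.98, 0.199, 0.004], [0.002, 0.011, -1.0]]
wrist_force: [1.2, 1.4, -3.7]
width: 47.7
off m [-0.3252  0.0922  0.0058] yaw now 101.4697445346776 tcp [475.8823 245.8033 223.4317] F [ 1.2292  1.3577 -3.7177] w 47.66097203928173 17.6
```

```bash
python3 -m handwheel '[{"delta_rot":[0,0,0],"offset":[-0.0406,0.0117,0],"hand":255},{"delta_rot":[0,0,0],"offset":[-0.0406,0.0117,0],"hand":255},{"delta_rot":[0,0,0],"offset":[-0.0406,0.0117,0],"hand":255},{"delta_rot":[0,0,0],"offset":[-0.0406,0.0117,0],"hand":255},{"delta_rot":[0,0,0],"offset":[-0.0406,0.0117,0],"hand":255},{"delta_rot":[0,0,0],"offset":[-0.0406,0.0117,0],"hand":255},{"delta_rot":[0,0,0],"offset":[-0.0406,0.0117,0],"hand":255},{"delta_rot":[0,0,0],"offset":[-0.0406,0.0117,0],"hand":255},{"delta_rot":[0,0,0],"offset":[0,0,0],"hand":255},{"delta_rot":[0,0,0],"offset":[0,0,0],"hand":255}]'
python3 -m handwheel '[{"delta_rot":[0,0,0],"offset":[0,0,0],"hand":255}]'
python3 - <<'E'
from h import *
wrist("pics/w8.png");goto(631,-54.5,218)
a=cv2.resize(cv2.imread("pics/w8.png")[80:300,170:390],(400,400),interpolation=cv2.INTER_CUBIC);b=get_image("side");cv2.imwrite("pics/side8.png",b)
p=(calibration("side")['R']@np.array([631,-54,140])+calibration("side")['t']);c=calibration("side");u,v=int(c['fx']*p[0]/p[2]+c['cx']),int(c['fy']*p[1]/p[2]+c['cy']);print(u,v)
cv2.imwrite("pics/c9.png",np.hstack([a,cv2.resize(b[v-60:v+90,u-75:u+75],(400,400))]))
E
```

```text
clock: 18.6
ee_pos: [627.5, -56.1, 214.1]
tool_rot: [[-0.196, 0.98, -0.005], [0.981, 0.196, 0.001], [0.002, -0.005, -1.0]]
wrist_force: [-1.0, 0.2, -6.2]
width: 47.7
clock: 18.7
ee_pos: [627.3, -54.4, 214.9]
tool_rot: [[-0.199, 0.98, -0.004], [0.98, 0.199, 0.001], [0.002, -0.004, -1.0]]
wrist_force: [0.6, 0.1, -4.6]
width: 47.7
[627.3027 -54.4189 214.9127] 18.7
off m [-0.0011  0.0033 -0.0025] yaw now 101.51918846733346 tcp [627.5655 -54.037  215.5065] F [-0.2109  0.1734 -5.4298] w 47.79844210538499 18.75
242 166
```

View pics/c9.png

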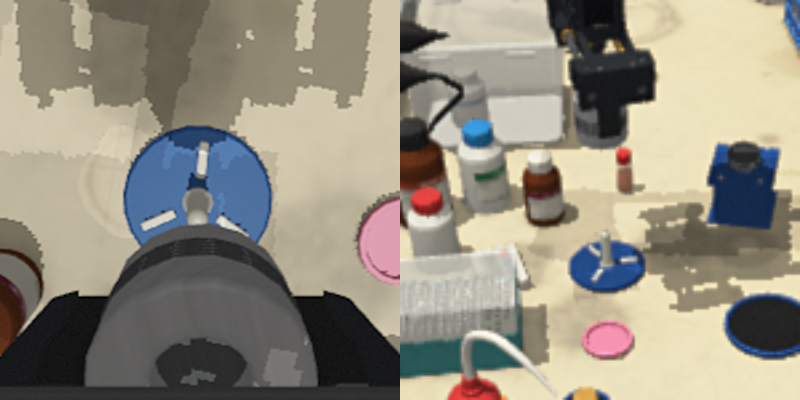

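```bash
python3 - <<'E'
from h import *
W=calibration("wrist");n=np.load("pics/w8.png.npz");R,t=n['R'],n['t']
for k,u,v,z in [('plate',278.9,188.4,8),('plate top edge',278.9,80+126/1.818,8),('tip',280,80+194/1.818,50)]:
    p=atz(W,u,v,z,R,t);print(k,p, R.T[:2,:2]@(p-t[:2]))
goto(631.3,-54.5,120)
E
```

```text
plate [629.7265 -55.5058] [-1.5473  2.1592]
plate top edge [591.4474 -63.2353] [ -1.508  -36.8923]
tip [619.4148 -56.5195] [-0.4895 -8.148 ]
off m [-0.0014  0.0035  0.096 ] yaw now 101.54524160636696 tcp [627.8203 -53.8204 216.0448] F [-0.2922  0.0889 -4.5098] w 47.798485818092296 18.8
```

```bash
python3 -m handwheel '[{"delta_rot":[0,0,0],"offset":[-0.0012,0.003,0.03],"hand":255},{"delta_rot":[0,0,0],"offset":[0,0,0.03],"hand":255},{"delta_rot":[0,0,0],"offset":[0,0,0.03],"hand":255},{"delta_rot":[0,0,0],"offset":[0,0,0],"hand":255},{"delta_rot":[0,0,0],"offset":[0,0,0],"hand":255},{"delta_rot":[0,0,0],"offset":[0,0,0],"hand":255}]'; python3 -c "
from h import *
goto(631.3,-54.8,55.5)
cv2.imwrite('pics/sA.png',get_image('scene'));cv2.imwrite('pics/dA.png',get_image('side'))
a=cv2.imread('pics/sA.png')[190:290,295:395];b=cv2.imread('pics/dA.png')[130:230,195:295]
cv2.imwrite('pics/c10.png',np.hstack([cv2.resize(i,(400,400),interpolation=cv2.INTER_CUBIC) for i in(a,b)]))
"
```

```text
clock: 19.4
ee_pos: [633.5, -55.2, 129.5]
tool_rot: [[-0.2, 0.98, 0.004], [0.98, 0.2, -0.0], [-0.001, 0.003, -1.0]]
wrist_force: [0.8, 0.0, -3.6]
width: 47.8
off m [ 0.001  -0.0024  0.074 ] yaw now 101.5202084087529 tcp [633.5482 -55.2437 129.4834] F [ 0.8423  0.0141 -3.5748] w 47.82120302475202 19.4
```

View pics/c10.png

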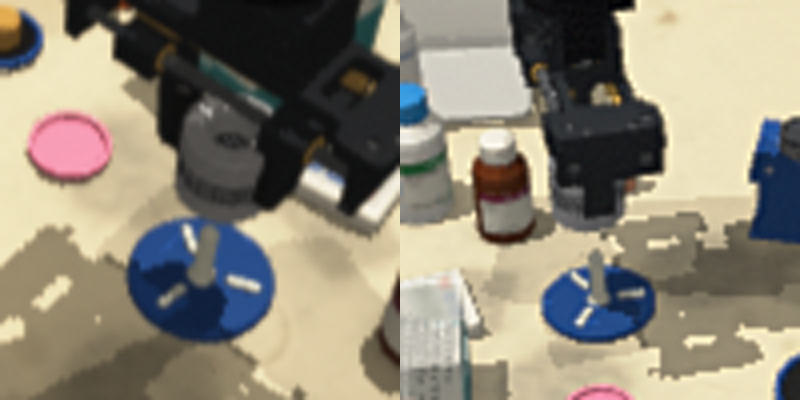

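```bash
python3 - <<'E'
from h import *
D=calibration("side");S=calibration("scene")
def P(c,X):
    p=c['R']@np.array(X,float)+c['t'];return np.array([c['fx']*p[0]/p[2]+c['cx'],c['fy']*p[1]/p[2]+c['cy']])
th=np.linspace(0,6.28,90)
for x,y in[(631.5,-55),(633.5,-55),(633.5,-58),(635.5,-55)]:
    d=np.array([P(D,(x+26*np.cos(a),y+26*np.sin(a),85.5)) for a in th]);s=np.array([P(S,(x+26*np.cos(a),y+26*np.sin(a),85.5)) for a in th])
    print(x,y,'side L,R,bot',d[:,0].min(),d[:,0].max(),d[:,1].max(),'scene L,bot',s[:,0].min(),s[:,1].max())
for z in(8,50):print(z,P(D,(631.5,-55,z)),P(S,(631.5,-55,z)))
print('obs side',195+152/4,195+223/4,130+231/4,'post',244.2,130+302/4,'tip',243.7,130+254/4,'| scene L',295+176/4,190+219/4,'post',346.2,190+282/4,'tip',346.9,190+228/4)
E
python3 -c "
from h import *
goto(631.3,-54.8,55.5)"
```

```text
631.5 -55 side L,R,bot 233.93616614572218 252.52836510058708 188.2155121070953 scene L,bot 336.7147866825019 246.5343447944417
633.5 -55 side L,R,bot 233.21969538730897 251.8140659046025 188.24529952773045 scene L,bot 337.43354562789835 246.08436534022985
633.5 -58 side L,R,bot 233.24081829349655 251.7968534618281 187.59076090239196 scene L,bot 338.36081557845716 247.0317610144167
635.5 -55 side L,R,bot 232.5031226861398 251.0996651955016 188.27509125996244 scene L,bot 338.15097373211796 245.63523875560182
8 [244.7065 204.0421] [344.737  257.9055]
50 [243.9278 192.661 ] [347.0043 246.7521]
obs side 233.0 250.75 187.75 post 244.2 205.5 tip 243.7 193.5 | scene L 339.0 244.75 post 346.2 260.5 tip 346.9 247.0
off m [ 0.0013 -0.0026  0.0744] yaw now 101.49538546049132 tcp [633.8337 -55.5497 129.9017] F [ 0.1963 -0.1798 -4.0566] w 47.912037100989394 19.5
```

```bash
python3 -m handwheel '[{"delta_rot":[0,0,0],"offset":[0.0005,-0.0025,0.01],"hand":255},{"delta_rot":[0,0,0],"offset":[0,0,0.01],"hand":255},{"delta_rot":[0,0,0],"offset":[0,0,0.01],"hand":255},{"delta_rot":[0,0,0],"offset":[0,0,0.008],"hand":255},{"delta_rot":[0,0,0],"offset":[0,0,0.006],"hand":255},{"delta_rot":[0,0,0],"offset":[0,0,0],"hand":255},{"delta_rot":[0,0,0],"offset":[0,0,0],"hand":255}]'
python3 -m handwheel '[{"delta_rot":[0,0,0],"offset":[0,0,0.006],"hand":255},{"delta_rot":[0,0,0],"offset":[0,0,0.006],"hand":255},{"delta_rot":[0,0,0],"offset":[0,0,0],"hand":255},{"delta_rot":[0,0,0],"offset":[0,0,0],"hand":255}]'
```

```text
clock: 20.2
ee_pos: [629.5, -55.6, 82.9]
tool_rot: [[-0.199, 0.98, -0.0], [0.98, 0.199, 0.0], [0.0, -0.0, -1.0]]
wrist_force: [0.3, -0.6, -4.1]
width: 48.1
clock: 20.6
ee_pos: [629.3, -55.6, 70.8]
tool_rot: [[-0.199, 0.98, -0.001], [0.98, 0.199, 0.0], [0.0, -0.001, -1.0]]
wrist_force: [-1.1, -0.5, -4.8]
width: 47.8
```

```bash
python3 -m handwheel '[{"delta_rot":[0,0,0],"offset":[0,0.001,0.006],"hand":255},{"delta_rot":[0,0,0],"offset":[0,0,0.005],"hand":255},{"delta_rot":[0,0,0],"offset":[0,0,0.002],"hand":255},{"delta_rot":[0,0,0],"offset":[0,0,0.0015],"hand":255},{"delta_rot":[0,0,0],"offset":[0,0,0],"hand":255},{"delta_rot":[0,0,0],"offset":[0,0,0],"hand":255},{"delta_rot":[0,0,0],"offset":[0,0,0],"hand":255}]'
```

```text
clock: 21.3
ee_pos: [630.7, -55.4, 56.9]
tool_rot: [[-0.199, 0.98, 0.0], [0.98, 0.199, -0.0], [-0.0, 0.0, -1.0]]
wrist_force: [0.2, -0.1, -4.6]
width: 47.4
```

```bash
python3 -m handwheel '[{"delta_rot":[0,0,0],"offset":[0,0,0.001],"hand":255},{"delta_rot":[0,0,0],"offset":[0,0,0.0007],"hand":255},{"delta_rot":[0,0,0],"offset":[0,0,0],"hand":255},{"delta_rot":[0,0,0],"offset":[0,0,0],"hand":255}]'
```

```text
clock: 21.7
ee_pos: [630.6, -55.4, 55.1]
tool_rot: [[-0.199, 0.98, 0.0], [0.98, 0.199, -0.0], [-0.0, 0.0, -1.0]]
wrist_force: [-0.2, 0.6, -4.0]
width: 48.0
```

```bash
python3 -m handwheel '[{"delta_rot":[0,0,0],"offset":[0,0,0.0005],"hand":255},{"delta_rot":[0,0,0],"offset":[0,0,0.0005],"hand":255},{"delta_rot":[0,0,0],"offset":[0,0,0],"hand":255},{"delta_rot":[0,0,0],"offset":[0,0,0],"hand":255}]'
```

```text
clock: 22.1
ee_pos: [630.7, -55.5, 55.0]
tool_rot: [[-0.199, 0.98, 0.0], [0.98, 0.199, -0.0], [-0.0, 0.0, -1.0]]
wrist_force: [-3.6, 0.6, 5.7]
width: 48.0
```

```bash
python3 -m handwheel '[{"delta_rot":[0,0,0],"offset":[0,0,0],"hand":80},{"delta_rot":[0,0,0],"offset":[0,0,0],"hand":60},{"delta_rot":[0,0,0],"offset":[0,0,0],"hand":30},{"delta_rot":[0,0,0],"offset":[0,0,0],"hand":10},{"delta_rot":[0,0,0],"offset":[0,0,0],"hand":0},{"delta_rot":[0,0,0],"offset":[0,0,-0.02],"hand":0},{"delta_rot":[0,0,0],"offset":[0,0,-0.03],"hand":0},{"delta_rot":[0,0,0],"offset":[0,0,-0.03],"hand":0},{"delta_rot":[0,0,0],"offset":[0,0,-0.03],"hand":0},{"delta_rot":[0,0,0],"offset":[0,0,-0.03],"hand":0}]'
python3 -m handwheel '[{"delta_rot":[0,0,0],"offset":[0.0407,-0.0118,0],"hand":0},{"delta_rot":[0,0,0],"offset":[0.0407,-0.0118,0],"hand":0},{"delta_rot":[0,0,0],"offset":[0.0407,-0.0118,0],"hand":0},{"delta_rot":[0,0,0],"offset":[0.0407,-0.0118,0],"hand":0},{"delta_rot":[0,0,0],"offset":[0.0407,-0.0118,0],"hand":0},{"delta_rot":[0,0,0],"offset":[0.0407,-0.0118,0],"hand":0},{"delta_rot":[0,0,0],"offset":[0.0407,-0.0118,0],"hand":0},{"delta_rot":[0,0,0],"offset":[0.0407,-0.0118,0],"hand":0},{"delta_rot":[0,0,0],"offset":[0,0,0],"hand":0},{"delta_rot":[0,0,0],"offset":[0,0,0],"hand":0}]'
python3 - <<'E'
from h import *
a=get_image("scene");cv2.imwrite("pics/sB.png",a);cv2.imwrite("pics/dB.png",get_image("side"))
wrist("pics/wB.png");goto(473.5,245,33)
w=cv2.imread("pics/wB.png");g=cv2.cvtColor(w,cv2.COLOR_BGR2GRAY)
c=cv2.HoughCircles(cv2.GaussianBlur(g,(5,5),0)[100:260,200:370],cv2.HOUGH_GRADIENT,1,60,param1=100,param2=15,minRadius=25,maxRadius=50)
print(c)
W=calibration("wrist");n=np.load("pics/wB.png.npz")
for q in c[0][:2]:print(atz(W,q[0]+200,q[1]+100,24,n['R'],n['t']),q[2])
E
```

```text
clock: 23.1
ee_pos: [630.4, -55.4, 195.1]
tool_rot: [[-0.199, 0.98, -0.0], [0.98, 0.199, -0.0], [-0.0, -0.0, -1.0]]
wrist_force: [0.3, -0.1, -0.6]
width: 88.3
clock: 24.1
ee_pos: [472.9, 245.6, 194.1]
tool_rot: [[-0.202, 0.979, 0.0], [0.979, 0.202, -0.0], [-0.0, 0.0, -1.0]]
wrist_force: [0.2, -0.4, -1.0]
width: 88.1
[473.679  244.293  193.9935] 24.2
off m [ 0.0012 -0.0002  0.161 ] yaw now 101.40699712284139 tcp [473.8702 243.9656 193.9721] F [ 0.5313 -0.6429  0.132 ] w 88.25396637684807 24.25
[[[80.5 90.5 36.1]]]
[470.8758 243.3159] 36.1
```

```bash
python3 -m handwheel '[{"delta_rot":[0,0,0],"offset":[0,-0.001,0.04],"hand":0},{"delta_rot":[0,0,0],"offset":[0,0,0.04],"hand":0},{"delta_rot":[0,0,0],"offset":[0,0,0.03],"hand":0},{"delta_rot":[0,0,0],"offset":[0,0,0.025],"hand":0},{"delta_rot":[0,0,0],"offset":[0,0,0.015],"hand":0},{"delta_rot":[0,0,0],"offset":[0,0,0.0105],"hand":0},{"delta_rot":[0,0,0],"offset":[0,0,0],"hand":0},{"delta_rot":[0,0,0],"offset":[0,0,0],"hand":0},{"delta_rot":[0,0,0],"offset":[0,0,0],"hand":0}]'
python3 -c "
from h import *
goto(473,244,33.5)"
```

```text
clock: 25.15
ee_pos: [473.6, 245.2, 34.9]
tool_rot: [[-0.199, 0.98, 0.003], [0.98, 0.199, 0.001], [0.001, 0.003, -1.0]]
wrist_force: [0.7, 1.4, -0.1]
width: 88.0
off m [-0.0011 -0.0008  0.0014] yaw now 101.46133818759512 tcp [473.5882 245.2121  34.928 ] F [ 0.748   1.4039 -0.1412] w 87.96291158261451 25.15
```

```bash
python3 -m handwheel '[{"delta_rot":[0,0,0],"offset":[0,0,0.001],"hand":255},{"delta_rot":[0,0,0],"offset":[0,0,0],"hand":255},{"delta_rot":[0,0,0],"offset":[0,0,0],"hand":255},{"delta_rot":[0,0,0],"offset":[0,0,0],"hand":255},{"delta_rot":[0,0,0],"offset":[0,0,0],"hand":255},{"delta_rot":[0,0,0],"offset":[0,0,0],"hand":255},{"delta_rot":[0,0,0],"offset":[0,0,0],"hand":255}]'
python3 -m handwheel '[{"delta_rot":[0,0,0],"offset":[0,0,-0.005],"hand":255},{"delta_rot":[0,0,0],"offset":[0,0,-0.02],"hand":255},{"delta_rot":[0,0,0],"offset":[0,0,-0.03],"hand":255},{"delta_rot":[0,0,0],"offset":[0,0,-0.04],"hand":255},{"delta_rot":[0,0,0],"offset":[0,0,-0.04],"hand":255},{"delta_rot":[0,0,0],"offset":[0,0,-0.03],"hand":255},{"delta_rot":[0,0,0],"offset":[0,0,0],"hand":255},{"delta_rot":[0,0,0],"offset":[0,0,0],"hand":255}]'
python3 -c "
from h import *
goto(465.5,54,190)"
```

```text
clock: 25.85
ee_pos: [472.6, 244.8, 33.0]
tool_rot: [[-0.199, 0.98, 0.0], [0.98, 0.199, 0.0], [0.0, 0.0, -1.0]]
wrist_force: [-1.5, -0.8, 5.8]
width: 65.4
clock: 26.65
ee_pos: [471.7, 244.5, 196.5]
tool_rot: [[-0.199, 0.98, -0.001], [0.98, 0.199, -0.0], [-0.0, -0.001, -1.0]]
wrist_force: [-0.2, 0.1, -4.6]
width: 65.3
off m [-0.1854 -0.044   0.0065] yaw now 101.46892469439058 tcp [471.7349 244.4763 196.484 ] F [-0.1968  0.1158 -4.6297] w 65.2980154812684 26.65
```

```bash
python3 -m handwheel '[{"delta_rot":[0,0,0],"offset":[-0.0371,-0.0088,0],"hand":255},{"delta_rot":[0,0,0],"offset":[-0.0371,-0.0088,0],"hand":255},{"delta_rot":[0,0,0],"offset":[-0.0371,-0.0088,0],"hand":255},{"delta_rot":[0,0,0],"offset":[-0.0371,-0.0088,0],"hand":255},{"delta_rot":[0,0,0],"offset":[-0.0371,-0.0088,0],"hand":255},{"delta_rot":[0,0,0],"offset":[0,0,0],"hand":255},{"delta_rot":[0,0,0],"offset":[0,0,0],"hand":255},{"delta_rot":[0,0,0],"offset":[0,0,0],"hand":255}]'
python3 - <<'E'
from h import *
wrist("pics/wC.png");goto(465.5,54,38)
w=cv2.imread("pics/wC.png").astype(int)
W=calibration("wrist");n=np.load("pics/wC.png.npz")
# dish rim: blue; fit its outer outline above the held base
m=((w[...,0]>w[...,2]+35)&(w[...,0]>60)).astype(np.uint8);m[270:]=0
k,l,st,_=cv2.connectedComponentsWithStats(m);i=1+np.argmax(st[1:,4]);print(st[i])
pts=[]
for u in range(st[i,0],st[i,0]+st[i,2]):
    v=np.where(l[:,u]==i)[0]
    if len(v):pts.append(atz(W,u,v[0],9,n['R'],n['t']))
p=np.array(pts);q=np.linalg.lstsq(np.c_[2*p,np.ones(len(p))],(p**2).sum(1),rcond=None)[0]
print('centre',q[:2],'r',np.sqrt(q[2]+q[:2]@q[:2]),len(p))
E
```

```text
clock: 27.45
ee_pos: [464.9, 54.6, 195.5]
tool_rot: [[-0.199, 0.98, -0.004], [0.98, 0.199, 0.0], [0.001, -0.004, -1.0]]
wrist_force: [-0.0, 0.8, -3.8]
width: 65.5
[464.8728  54.6234 195.4624] 27.45
off m [-0.0011  0.0005  0.158 ] yaw now 101.5208635224547 tcp [465.2331  54.9234 195.9757] F [ 0.2499 -0.0177 -4.6135] w 65.18976042327955 27.5
[   0  101  108  123 8207]
centre [ 516.0536 -163.5751] r 83.75816061032185 108
```

```bash
python3 - <<'E'
from h import *
w=cv2.imread("pics/wC.png").astype(int)
W=calibration("wrist");n=np.load("pics/wC.png.npz")
m=((w[...,0]>w[...,2]+35)&(w[...,0]>60)).astype(np.uint8);m[270:]=0;m[:,:190]=0;m[:,380:]=0
k,l,st,_=cv2.connectedComponentsWithStats(m);print(st[1:][st[1:,4]>20]);i=1+np.argmax(st[1:,4])
c,r=None,None
pts=[]
for u in range(st[i,0],st[i,0]+st[i,2]):
    v=np.where(l[:,u]==i)[0]
    if len(v):pts.append(atz(W,u,v[0],9,n['R'],n['t']))
p=np.array(pts);q=np.linalg.lstsq(np.c_[2*p,np.ones(len(p))],(p**2).sum(1),rcond=None)[0]
print('centre',q[:2],'r',np.sqrt(q[2]+q[:2]@q[:2]),len(p))
E
```

```text
[[230 142  97  67 851]]
centre [465.9999  52.6949] r 46.01748837896715 97
```

```bash
python3 -m handwheel '[{"delta_rot":[0,0,0],"offset":[-0.0019,0.001,0.04],"hand":255},{"delta_rot":[0,0,0],"offset":[0,0,0.04],"hand":255},{"delta_rot":[0,0,0],"offset":[0,0,0.035],"hand":255},{"delta_rot":[0,0,0],"offset":[0,0,0.02],"hand":255},{"delta_rot":[0,0,0],"offset":[0,0,0.01],"hand":255},{"delta_rot":[0,0,0],"offset":[0,0,0.005],"hand":255},{"delta_rot":[0,0,0],"offset":[0,0,0.003],"hand":255},{"delta_rot":[0,0,0],"offset":[0,0,0],"hand":255},{"delta_rot":[0,0,0],"offset":[0,0,0],"hand":255},{"delta_rot":[0,0,0],"offset":[0,0,0],"hand":255}]'
```

```text
clock: 28.5
ee_pos: [468.4, 52.5, 45.6]
tool_rot: [[-0.199, 0.98, 0.002], [0.98, 0.199, 0.0], [-0.0, 0.002, -1.0]]
wrist_force: [0.2, -0.1, -4.9]
width: 65.5
```

```bash
python3 -m handwheel '[{"delta_rot":[0,0,0],"offset":[0,0,0.003],"hand":255},{"delta_rot":[0,0,0],"offset":[0,0,0.002],"hand":255},{"delta_rot":[0,0,0],"offset":[0,0,0],"hand":255},{"delta_rot":[0,0,0],"offset":[0,0,0],"hand":255},{"delta_rot":[0,0,0],"offset":[0,0,0],"hand":255}]'
```

```text
clock: 29.0
ee_pos: [467.4, 52.5, 39.5]
tool_rot: [[-0.199, 0.98, -0.0], [0.98, 0.199, -0.0], [0.0, -0.0, -1.0]]
wrist_force: [-0.3, 0.3, -4.2]
width: 65.1
```

```bash
python3 -m handwheel '[{"delta_rot":[0,0,0],"offset":[0,-0.001,0.001],"hand":255},{"delta_rot":[0,0,0],"offset":[0,0,0.0005],"hand":255},{"delta_rot":[0,0,0],"offset":[0,0,0.0005],"hand":255},{"delta_rot":[0,0,0],"offset":[0,0,0],"hand":255},{"delta_rot":[0,0,0],"offset":[0,0,0],"hand":255}]'
```

```text
clock: 29.5
ee_pos: [466.3, 52.3, 38.0]
tool_rot: [[-0.199, 0.98, -0.001], [0.98, 0.199, -0.0], [0.0, -0.001, -1.0]]
wrist_force: [-4.1, 0.2, 5.6]
width: 65.1
```

Floor contact. Release, rise and take the final check pictures.

```bash
python3 -m handwheel '[{"delta_rot":[0,0,0],"offset":[0,0,0],"hand":40},{"delta_rot":[0,0,0],"offset":[0,0,0],"hand":20},{"delta_rot":[0,0,0],"offset":[0,0,0],"hand":0},{"delta_rot":[0,0,0],"offset":[0,0,0],"hand":0},{"delta_rot":[0,0,0],"offset":[0,0,0],"hand":0},{"delta_rot":[0,0,0],"offset":[0,0,-0.02],"hand":0},{"delta_rot":[0,0,0],"offset":[0,0,-0.04],"hand":0},{"delta_rot":[0,0,0],"offset":[0,0,-0.04],"hand":0},{"delta_rot":[0,0,0],"offset":[0,0,-0.04],"hand":0},{"delta_rot":[0,0,0],"offset":[0,0,-0.04],"hand":0}]'
python3 -m handwheel '[{"delta_rot":[0,0,0],"offset":[-0.02,-0.02,-0.03],"hand":0},{"delta_rot":[0,0,0],"offset":[0,-0.02,-0.03],"hand":0},{"delta_rot":[0,0,0],"offset":[0,0,0],"hand":0},{"delta_rot":[0,0,0],"offset":[0,0,0],"hand":0},{"delta_rot":[0,0,0],"offset":[0,0,0],"hand":0}]'
python3 - <<'E'
from h import *
wrist("pics/wF.png");b=get_image("side");cv2.imwrite("pics/dF.png",b)
w=cv2.imread("pics/wF.png")[60:330,100:460]
s=b[130:330,130:350]
cv2.imwrite("pics/cF.png",np.hstack([cv2.resize(w,(400,300)),cv2.resize(s,(400,364))[:300]]))
E
```

```text
clock: 30.5
ee_pos: [466.2, 52.3, 219.0]
tool_rot: [[-0.199, 0.98, 0.0], [0.98, 0.199, -0.0], [-0.0, 0.0, -1.0]]
wrist_force: [0.7, 0.2, -0.3]
width: 88.1
clock: 31.0
ee_pos: [430.8, 24.9, 276.0]
tool_rot: [[-0.199, 0.98, -0.002], [0.98, 0.199, 0.0], [0.0, -0.002, -1.0]]
wrist_force: [-0.5, 0.7, -0.5]
width: 88.1
[430.8222  24.9201 276.0217] 31.0
```

View pics/cF.png

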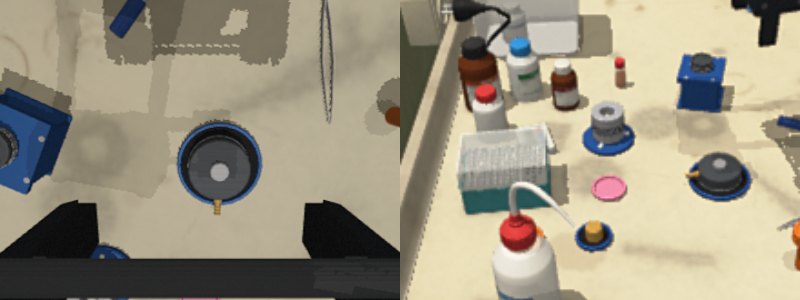

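```bash
python3 - <<'E'
from h import *
W=calibration("wrist");n=np.load("pics/wF.png.npz")
for k,u,v,z in(('spigot',219,172,35),('dish',219.5,164,9)):print(k,atz(W,100+u*.9,60+v*.9,z,n['R'],n['t']))
D=calibration("side");c=lambda u,v:(130+(u-400)*.55,130+v*.55)
print('body top',atz(D,*c(607,108),59),'body bottom L/R mid/plate',atz(D,*c(608,137),8),'bottle, vial: before/after diff')
a,b=cv2.imread("pics/side0.png").astype(int),cv2.imread("pics/dF.png").astype(int)
d=abs(a-b).max(2);print('bottle',(d[250:318,182:220]>40).mean(),'vial',(d[160:180,246:256]>40).mean())
bot.job_done()
E
```

```text
spigot [466.7559  51.3775]
dish [465.0236  52.8901]
body top [631.2313 -58.5293] body bottom L/R mid/plate [632.4054 -49.0342] bottle, vial: before/after diff
bottle 0.0 vial 0.0
the job is handed in; nothing more can be done
```

I took the die apart from the top down and set each part in its place in the blue cleaning set, then handed the job in at about 31 s of the 109 s allowed. No verdict was reported.

**Last checks**
- **Pad:** it stands in the blue small dish. A wrist picture after placing showed it centred and upright.
- **Plunger:** it hangs level by its head in the hanger, centred between the screws. I confirmed this from above and from the side.
- **Die body:** it stands upright over the post. I felt the ribs at the expected height before letting go.
- **Base:** it lies flat in the large dish, about 2.3 mm off centre against the 12 mm allowed.
- **Wash bottle and vial:** the sampled patches of the bottle and vial in the side view are unchanged from the start.
- **Robot:** the gripper is open and clear of everything.

**Readings that disagreed**
- **Camera offsets:** the side camera alone placed things 4–10 mm off in y compared with the scene camera. Its final reading of the body top and the post plate differs by about 9 mm in y. I put that down to calibration, because the first pictures showed the same offset and the post slid into the bore without side force.
- **Grip on the body:** the fingers read about 48 mm on the 52 mm die body, probably because of the dark band around it. The body was held upright throughout.

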